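# Change jars in the date coder and hold its run lever

### The job

The green-lidded biscuit jar in the date coder's nest is finished: make it change places with the red-lidded jar that waits on the blue disc (the grey disc beside it is free for parking), setting both down upright without dropping them, and leave the other loose things where they are. Only when both jars stand in their new places, press the coder's yellow spring-loaded run lever down until it is level, in line with the green part of its gauge post and not on to its bottom stop, and keep it there. Hold it so for at least two seconds, and finish while still holding it down: it springs up if let go.

Things in the scene. Friction and masses are not known exactly. Their poses are not given: they have to be found in the camera images.
- coder: date coder, fixed: grey base plate 240 (x) x 280 (y) x 20 mm, origin under its centre, on the bench. In its frame: nest at (-20, +75) mm; behind it at (+93, +75) a white print head 50 x 90 mm, top 121 mm above the bench, its black nozzle reaching to x = +54; lever hinge at (+70, -70), 75 mm above the bench, between two dark cheeks 95 mm high
- nest (a point): centre of the nest's floor, on top of the coder's plate, 20 mm above the bench. A steel-dark ring 8 mm high, clear inner diameter 72 mm and outer 86 mm, surrounds it; a jar (60 mm) stands inside on the floor
- gauge (a point): middle of the green part of the gauge post, 75 mm above the bench, at (-70, -118) mm in the coder frame, beside the lever pad. Post 14 x 12 mm, 120 mm high: white on top, green from 64 to 86 mm above the bench (lever level), red below
- lever (a joint): run lever, hinged about the coder's y axis: 0 = released, raised 0.3 rad above level; 0.3 = level (the run position, green mark; 0.21 to 0.39 is within the mark); 0.5 = bottom stop (beyond 0.46 is too far). A spring pushes it up: about 2 N at the pad to start it, about 7 N when level, about 11 N at the bottom
- lever_pad (a point): centre of the top face of the lever's yellow pad, 50 x 50 x 16 mm, 140 mm from the hinge towards the coder's -x; press it down from above. z is the pad's upward normal, x points along the lever to the hinge. Pad top about 124 mm above the bench when released, 83 mm when level, 55 mm at the bottom stop
- stand: two-place jar stand, fixed: white plate 260 (x) x 110 (y) x 15 mm, origin at the centre of its underside, on the bench; blue disc at (-70, 0) mm and grey disc at (+70, 0) mm in its frame
- blue_disc (a point): centre of the top of the blue disc, diameter 90 mm, 17 mm above the bench: the red-lidded jar stands here at the start, the green-lidded jar must stand wholly on it at the end
- grey_disc (a point): centre of the top of the grey disc, diameter 90 mm, 17 mm above the bench: empty, for parking a jar
- green_jar: clear biscuit jar, straight cylinder 60 mm in diameter, 114 mm high with its green lid (top 20 mm), 0.2 to 0.4 kg; origin at the centre of its underside; z up. Starts in the nest
- red_jar: the same jar with a red lid. Starts on the blue disc
- label_roll: white paper label roll standing on end, diameter 84, 45 mm high, origin under its centre; on the bench in front of the coder (robot side). Leave alone
- lids: stack of three loose white lids, diameter 60, 36 mm high, on the bench in front of the stand, origin under its centre. Leave alone
- pen_pot: blue open cup, diameter 72, 85 mm high, behind the stand, origin under its centre. Leave alone
- scanner: black and grey hand scanner, about 130 x 66 x 34 mm, lying behind the coder, origin under its handle. Leave alone

How it is judged (in metres and radians):
On the way, in this order (a step that is already met when the one before it is completed fails the run):
1. the jars have changed places: red-lidded jar standing in the nest, green-lidded jar standing on the blue disc, both upright and let go (horizontal distance between red_jar and nest below 0.009 m and z of red_jar in the frame of nest between -0.004 and 0.004 m and angle between each of red_jar, green_jar's own z axis and vertical below 0.1 rad and horizontal distance between green_jar and blue_disc below 0.017 m and z of green_jar in the frame of blue_disc between -0.004 and 0.004 m and contact force between each of the fingers, the arm and red_jar below 0.1 N and contact force between each of the fingers, the arm and green_jar below 0.1 N and linear speed of each of red_jar, green_jar below 0.03 m/s), for 0.2 s.
2. the lever is held level (0.21 to 0.39 rad) by the robot for two seconds, the jars in their new places (horizontal distance between red_jar and nest below 0.009 m and z of red_jar in the frame of nest between -0.004 and 0.004 m and angle between each of red_jar, green_jar's own z axis and vertical below 0.1 rad and horizontal distance between green_jar and blue_disc below 0.017 m and z of green_jar in the frame of blue_disc between -0.004 and 0.004 m and value of joint lever between 0.21 and 0.39 rad and contact force between any of the fingers, the arm and lever above 2 N), for 2 s.
At the end, for the whole second after the job is handed in: The robot still holds the lever level (0.21 to 0.39 rad, steady, pushed with over 2 N), the red-lidded jar stands upright on the nest's floor (within 9 mm of its centre) and the green-lidded one upright on the blue disc (within 17 mm of its centre), both still and untouched (all of step 2 and contact force between each of the fingers, the arm and red_jar below 0.1 N and contact force between each of the fingers, the arm and green_jar below 0.1 N and linear speed of each of red_jar, green_jar below 0.03 m/s and velocity of joint lever between -0.1 and 0.1 rad/s); the arm keeps its last pose, push and grip.
It fails at once if the lever is pressed (over 0.1 rad) before the two jars have changed places (value of joint lever above 0.1 rad and not (horizontal distance between red_jar and nest below 0.009 m and z of red_jar in the frame of nest between -0.004 and 0.004 m and angle between each of red_jar, green_jar's own z axis and vertical below 0.1 rad and horizontal distance between green_jar and blue_disc below 0.017 m and z of green_jar in the frame of blue_disc between -0.004 and 0.004 m)).
It fails at once if the lever is pushed on to its bottom stop (over 0.46 rad) (value of joint lever above 0.46 rad).
It fails at once if a jar is tipped over (more than 0.6 rad) (angle between any of red_jar, green_jar's own z axis and vertical above 0.6 rad).
It fails at once if a jar is dropped (falls faster than 0.6 m/s with the robot not touching it) ((linear speed of red_jar above 0.6 m/s and contact force between each of the fingers, the arm and red_jar below 0.05 N) or (linear speed of green_jar above 0.6 m/s and contact force between each of the fingers, the arm and green_jar below 0.05 N)).
It fails at once if another loose thing is displaced by more than 30 mm (distance of any of label_roll, lids, pen_pot, scanner from where it was at the start of the episode above 0.03 m).
It also fails if it takes over 72 s, if anything falls off the work surface, if the arm or the gripper's body presses on something with over 40 N, if the wrist force passes 120 N, or if a joint passes its speed limit or range.

### The arm

A 6-joint arm with a two-finger parallel gripper is mounted at the origin on the work surface. World frame = base frame: x ahead of the robot, y to its left, z up, the work surface at z = 0. Lengths are in mm, angles in rad, forces in N, time in s.
With the tool pointing down it reaches from about 400 to 925 mm from the base axis. Payload 12.5 kg.
Tool frame: the origin (TCP) lies between the finger pads; the fingertips stand 11 mm ahead of it and the grasp point (between the pads) lies 8 mm behind it (env.tip_extent is the distance from the TCP to the fingertips, in mm); x points along the fingers, z is the direction in which the jaws open and shut, and the axes are right-handed (so a half turn about x gives the same grasp; the last joint's range is limited). The gripper opens to 95 mm and grips with 3 to 60 N. Pads are 20 mm wide; open, the fingers measure 119 mm over their backs; the gripper's body (75 mm by 180 mm) begins 59 mm behind the grasp point.
Start: joints at [-1.345, 0.491, 1.559, -0, 1.092, -0.106], TCP at [203.614, -590.92, 225.661] pointing down, gripper open.
Joint ranges: [-3.1, 3.1], [-0.84, 2.19], [0.05, 2.79], [-1.13, 4.28], [0.06, 2.93], [-2.69, 2.69]. Speed limits (rad/s): [2.22, 2.22, 2.79, 3.14, 3.14, 3.14].

### API

Orientations are given as [roll, pitch, yaw] about the fixed x, y, z axes, in that order (R = Rz(yaw) Ry(pitch) Rx(roll)).
In Python, from cell import status, imaging, env gives the robot as it stands. The module is installed in compiled form; this text tells all that it offers.
- The arm moves only by the tool apply_moves, never from a script. Its argument "increments" is a list of rows, each a list of 5 numbers: the closure, from 0 (fully open) to 1 (shut), then the shift along the tool's x, y, z in mm, then the turn about the tool's x in degrees. A call has 1 to 10 rows; each row shifts and turns the commanded pose from where the row before left it, along the tool's axes as they then stand; what a row does not reach is not made up. A row lasts 1/10 s, in which the tool goes at most 50 mm and 8.59 degrees, less where a joint would pass 70% of its speed; a pose out of reach is approached as far as the arm can. A call with a gripper value outside its range is refused whole. The fingers move at their own pace and stop on an object; the grip force is fixed at half the most. Time passes only in rows, so rows that do not move let the fingers close. It gives the time, the measured TCP pose, the force and the opening at its end, in the units of the state.
- status.state(): the state, without advancing time (a new reading comes with each control period).
- imaging.read_camera(name): name is "side" or "top"; returns a dict with "pixels" (384x512x3 uint8, red, green, blue), "fovy" (degrees; the focal length in pixels is half the picture's height over the tangent of half this angle, whatever the lens; pixels are square), "cx", "cy" (the principal point, pixels), "distortion" ([k1, k2, p1, p2, k3] as OpenCV has them; the pictures are not rectified), "R" (3x3) and "t" (3): a world point X has camera coordinates R X + t. Camera axes: x right, y down, z forward; pixel columns grow to the right and rows downward; lengths in mm; the calibration is good to about 2 mm. A picture is of the moment at which its call begins. There is no depth.
- env.job_done(): hands the job in, once; it reports no verdict.
The state is a dict: "t": time; "joints": joint angles; "qvel": joint speeds; "tau": joint torques, N m; "eef_pos": TCP position; "tcp_rot": TCP orientation; "ft_force": force on the tool from outside, world axes, zero at the start; "moment": the same for the moment, N m; "opening": opening from 0.0 (shut) to 1.0 (fully open).
Only numpy, scipy, OpenCV 4.12 (cv2) and the standard library are available. Lean on these libraries where they do the work, as an engineer would, in place of code of your own. Each camera call takes 0.05 s, during which the arm holds its last target. There are 200 camera calls.

## Working session

There is one attempt and no reset: what is moved stays moved. The work goes in short steps, Python scripts to look and compute and a tool call to move; the robot and the scene stay as the last step left them, time stands still between calls to the robot, and variables do not carry over. Pictures are saved under pics/ and viewed, about 8 in all and at most 12, crops included, and the job is handed in when it is done.

Besides the shell and the picture viewer there is one more tool, called after "Call:" in YAML: its name, and indented under it one key for each argument. apply_moves: Moves the arm, as the interface text tells. Its arguments: {"type":"object","properties":{"increments":{"type":"array"}},"required":["increments"]}

```bash
mkdir -p pics; cat > h.py <<'E'
import numpy as np, cv2
from cell import status, imaging, env
def cam(n):
    c=imaging.read_camera(n); p=c["pixels"]; h=p.shape[0]
    f=h/2/np.tan(np.radians(c["fovy"])/2)
    c["K"]=np.array([[f,0,c["cx"]],[0,f,c["cy"]],[0,0,1.]]); c["D"]=np.array(c["distortion"],float)
    c["R"]=np.array(c["R"]);c["t"]=np.array(c["t"]);return c
def ray(c,uv):
    q=cv2.undistortPoints(np.array(uv,float).reshape(-1,1,2),c["K"],c["D"]).reshape(-1,2)
    d=np.c_[q,np.ones(len(q))]@c["R"]; return -c["R"].T@c["t"],d
def onz(c,uv,z):
    o,d=ray(c,uv); return o+d*((z-o[2])/d[:,2])[:,None]
def proj(c,X):
    return cv2.projectPoints(np.array(X,float).reshape(-1,1,3),cv2.Rodrigues(c["R"])[0],c["t"],c["K"],c["D"])[0].reshape(-1,2)
def save(c,n,box=None,s=1):
    p=c["pixels"][:,:,::-1]
    if box: p=p[box[1]:box[3],box[0]:box[2]]
    cv2.imwrite(f"pics/{n}.png",cv2.resize(p,None,fx=s,fy=s,interpolation=cv2.INTER_CUBIC))
E
python3 - <<'E'
from h import *
for n in("top","side"):
    c=cam(n);save(c,n+"0",s=1.5);print(n,c["fovy"],c["cx"],c["cy"],c["D"],-c["R"].T@c["t"]);print(c["R"].round(3))
print(status.state())
E
```

```text
top 54.8638530819264 258.32053490500556 190.43175026304715 [0.00132164 0.         0.         0.         0.        ] [ 476.05137208  -31.88007154 1008.73426425]
[[ 0.029 -0.999 -0.024]
 [-0.995 -0.026 -0.1  ]
 [ 0.099  0.026 -0.995]]
side 55.520232025674005 257.3088645436575 190.87869880073177 [-0.07196325  0.          0.          0.          0.        ] [ 455.90790109 -630.02361851  664.39248149]
[[ 0.99  -0.142 -0.014]
 [-0.104 -0.648 -0.755]
 [ 0.098  0.748 -0.656]]
{'t': 0.1, 'joints': array([-1.34465696e+00,  4.91482893e-01,  1.55937815e+00, -1.32002162e-05,
        1.09167015e+00, -1.05541080e-01]), 'qvel': array([ 0.00184878, -0.00292167, -0.00079821, -0.00259694,  0.0009245 ,
       -0.00278044]), 'tau': array([ 2.81986540e-03, -6.13623905e+01, -2.58604127e+01,  6.94116438e-02,
        4.70617425e-02, -6.86133808e-05]), 'eef_pos': array([ 203.53033782, -590.72882887,  225.13392017]), 'tcp_rot': array([3.0485257 , 1.56985771, 1.80941591]), 'ft_force': array([ 0.25961748,  0.12153425, -0.35584556]), 'moment': array([0.04401536, 0.03324543, 0.0051309 ]), 'opening': 0.9958130517973738}
```

View pics/top0.png

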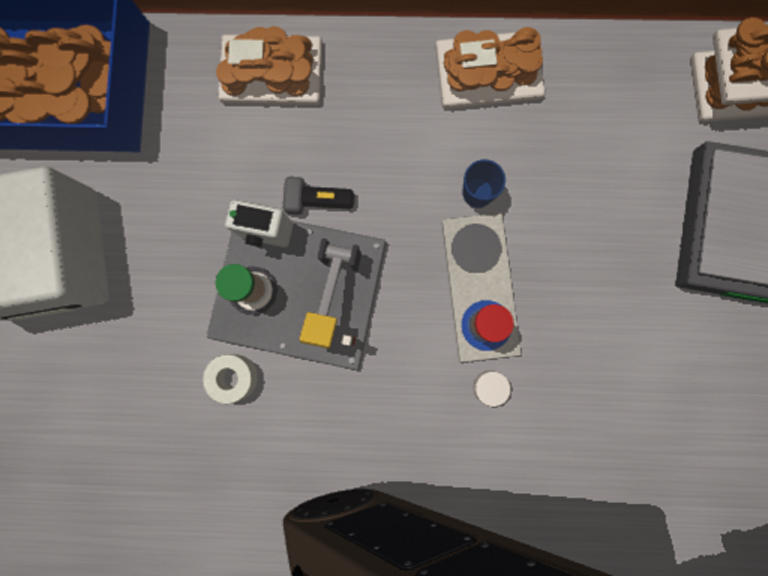

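View pics/side0.png

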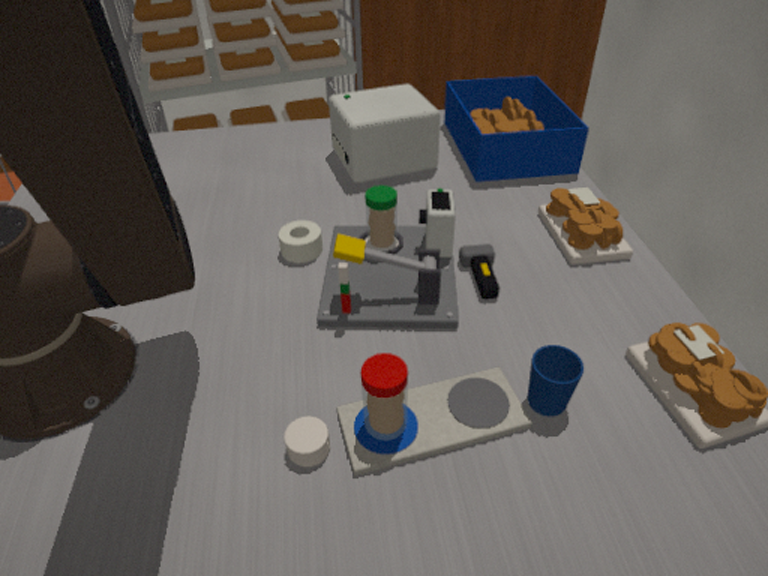

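The top view shows the coder on the left (green lid at about (156,188) native pixels, yellow pad at (212,220)). The stand is on the right: red lid (329,215), blue disc beneath it, grey disc (317,165). The side view agrees and shows the lever raised, with the gauge post on the stand side.

```bash
cat >> h.py <<'E'
def mask(c,h0,h1,smin,vmin,box=None):
    hsv=cv2.cvtColor(c["pixels"],cv2.COLOR_RGB2HSV)
    m=((hsv[...,0]>=h0)&(hsv[...,0]<=h1)&(hsv[...,1]>=smin)&(hsv[...,2]>=vmin)).astype(np.uint8)
    if h0==0 and h1<=8: m|=((hsv[...,0]>=172)&(hsv[...,1]>=smin)&(hsv[...,2]>=vmin)).astype(np.uint8)
    if box:
        z=np.zeros_like(m);z[box[1]:box[3],box[0]:box[2]]=1;m*=z
    k=cv2.connectedComponentsWithStats(m)
    i=1+np.argmax(k[2][1:,4]); return (k[1]==i).astype(np.uint8)
def circ(c,m,z):
    """min enclosing circle / ellipse of the contour cast to height z"""
    ct=max(cv2.findContours(m,0,1)[0],key=len).reshape(-1,2)
    P=onz(c,ct,z)[:,:2].astype(np.float32); e=cv2.fitEllipse(P); r=cv2.minEnclosingCircle(P)
    return np.round(e[0],1),np.round(e[1],1),np.round(r[0],1),round(r[1]*2,1)
E
python3 - <<'E'
from h import *
c=cam("top");s=cam("side")
print("green top",circ(c,mask(c,45,80,120,60,(130,160,185,210)),134))
print("red top",circ(c,mask(c,0,6,150,100,(300,190,350,240)),131))
print("pad",circ(c,mask(c,15,32,120,100,(190,200,235,240)),124))
print("green side",circ(s,mask(s,45,80,100,40,(235,115,275,145)),134))
print("red side",circ(s,mask(s,0,6,150,80,(235,230,280,270)),131))
# grey disc / plates by gray level
g=cv2.cvtColor(c["pixels"],cv2.COLOR_RGB2GRAY);hs=cv2.cvtColor(c["pixels"],cv2.COLOR_RGB2HSV)
print("grey disc val",g[165,317],"plate",g[190,310],"coder",g[205,190],"bench",g[150,400])
z=np.zeros_like(g);z[145:185,297:338]=1
m=((g<125)*z).astype(np.uint8);print("grey",circ(c,m,17),m.sum())
b=mask(c,100,125,90,50,(300,190,350,240));ct=np.argwhere(b)[:,::-1]
print("blue px",ct.min(0),ct.max(0),"z17",onz(c,ct,17)[:,:2].min(0),onz(c,ct,17)[:,:2].max(0))
save(c,"coder",(130,125,270,255),5.5)
save(c,"stand",(285,125,360,260),4.4)
E
```

```text
green top (array([562.8, 237.2]), array([55. , 56.6]), array([562.8, 237. ]), 58.0)
red top (array([ 509.4, -176.8]), array([56.4, 57.5]), array([ 509.2, -176.7]), 59.1)
pad (array([491.1, 101.6]), array([54.6, 56.4]), array([491.3, 101.6]), 65.4)
green side (array([560.8, 223.3]), array([56.5, 82.3]), array([560.6, 223. ]), 81.9)
red side (array([ 508.9, -187.6]), array([57.5, 70. ]), array([ 508.2, -187.6]), 70.4)
grey disc val 98 plate 170 coder 103 bench 141
grey (array([ 647.5, -162.8]), array([87.4, 87.6]), array([ 647.1, -162.9]), 90.4) 876
blue px [308 200] [337 233] z17 [ 465.65652498 -217.19510813] [ 553.80679719 -139.83396716]
```

View pics/coder.png

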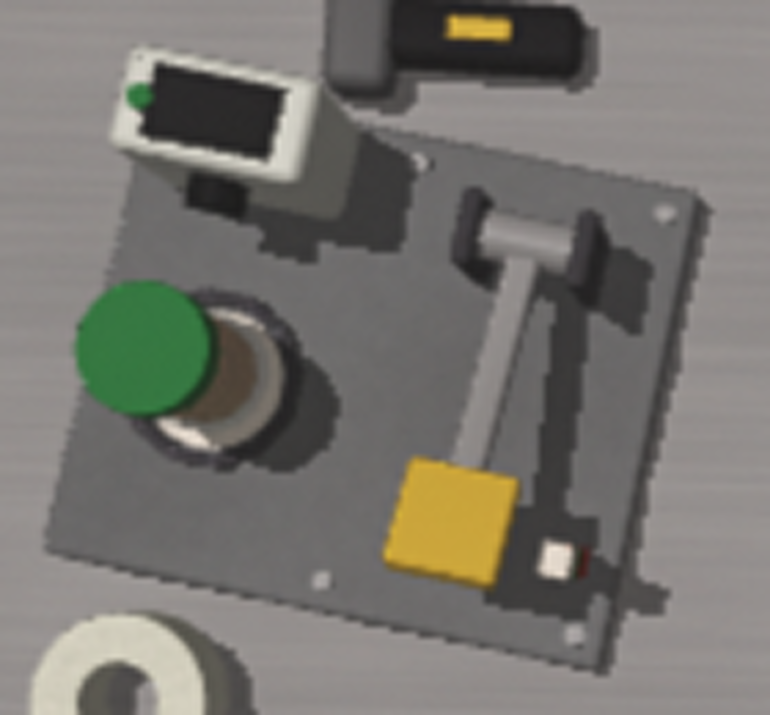

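View pics/stand.png

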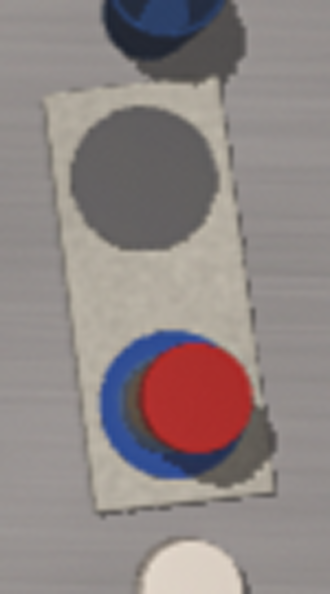

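The coder crop gives the plate corners BL (45,548), BR (605,670) and TR (697,193). It also shows the nest ring around the jar, and the post top at (556,560). In the stand crop the plate and discs are clear, and the red jar looks centred on blue.

```bash
python3 - <<'E'
from h import *
c=cam("top");s=cam("side")
px=(np.array([[45,548],[605,670],[697,193]])+.5)/5.5-.5+[130,125]
P=onz(c,px,20)[:,:2];print(P.round(1),np.linalg.norm(P[0]-P[1]),np.linalg.norm(P[1]-P[2]))
C=(P[0]+P[2])/2
v=P[0]-P[1];y1=np.arctan2(-v[0],v[1]);v=P[2]-P[1];y2=np.arctan2(v[1],v[0]);print("yaw",y1,y2)
a=(y1+y2)/2
def W(x,y):return C+[x*np.cos(a)-y*np.sin(a),x*np.sin(a)+y*np.cos(a)]
print("C",C,"nest",W(-20,75),"gauge",W(-70,-118),"pad rel",W(70-140*np.cos(.3)-10*np.sin(.3),-70),"pad lvl",W(-70,-70),"head",W(93,75),"nozzle",W(54,75),"cheek",W(70,-70))
post=(np.array([[556,560]])+.5)/5.5-.5+[130,125];print("post meas",onz(c,post,120))
st=status.state();print(st["joints"],st["eef_pos"])
from scipy.spatial.transform import Rotation as R
print(R.from_euler("xyz",st["tcp_rot"]).as_matrix().round(3))
for n,q in (("red",(509.4,-176.8)),("green",(562.8,237.2)),("grey",(647.5,-162.8))): print(n,np.hypot(*q),np.degrees(np.arctan2(q[1],q[0])))
E
```

```text
[[474.8 315.2]
 [424.1  39.8]
 [658.    2.3]] 280.074515646731 236.89400020936498
yaw -0.1819859530629398 -0.1589348365126868
C [566.40445758 158.75326399] nest [559.41702883 236.05899366] gauge [477.40192502  54.33799117] pad rel [488.7943526  101.08290907] pad lvl [485.54445731 101.64231621] head [670.77929404 216.89011558] nozzle [632.34452994 223.50592306] cheek [623.51540536  77.89326372]
post meas [[476.13377947  55.50567301 120.        ]]
[-1.34464143e+00  4.91133389e-01  1.55908557e+00 -9.48108577e-07
  1.09169538e+00 -1.05607294e-01] [ 203.57063085 -590.84824894  225.45190715]
[[-0.     0.945  0.326]
 [ 0.     0.326 -0.945]
 [-1.     0.    -0.   ]]
red 539.2092358259454 -19.140608959185684
green 610.7435468345121 22.853676846818257
grey 667.6526716789202 -14.113253877886462
```

Call:
apply_moves:
  increments:
    - [0,0,0,0,6.34]
    - [0,0,0,0,6.34]
    - [0,0,0,0,6.34]
    - [0,0,26,-34,0]
    - [0,0,26,-34,0]
    - [0,0,26,-34,0]
    - [0,0,26,-34,0]
    - [0,0,26,-34,0]
    - [0,0,26,-34,0]
    - [0,0,26,-34,0]

```text
t: 1.3
eef_pos: [386.5, -351.5, 225.8]
tcp_rot: [0.746, 1.57, -0.825]
ft_force: [-0.5, -0.1, 0.8]
opening: 1.0
```

Call:
apply_moves:
  increments:
    - [0,0,25,-35,0]
    - [0,0,25,-35,0]
    - [0,0,25,-35,0]
    - [0,0,25,-35,0]
    - [0,0,24,-36,0]
    - [0,0,0,0,0]
    - [0,20,0,0,0]
    - [0,20,0,0,0]
    - [0,20,0,0,0]
    - [0,0,0,0,0]

```text
t: 2.3
eef_pos: [508.4, -177.0, 163.7]
tcp_rot: [-1.977, 1.567, 2.735]
ft_force: [-0.7, 1.1, -0.5]
opening: 1.0
```

```bash
python3 - <<'E'
from h import *
st=status.state();print(st["eef_pos"],st["joints"])
c=cam("side");save(c,"s1",(180,180,380,360),3)
s=cam("top");print(proj(c,[509.4,-176.8,131]),st["eef_pos"]-[509.4,-176.8,0])
E
```

```text
[ 508.44860689 -177.03783215  163.66347409] [-4.57675204e-01  4.45638984e-01  1.83895187e+00 -2.65153203e-04
  8.60966912e-01  1.11383214e+00]
[[255.19036378 245.07765648]] [ -0.95139311  -0.23783215 163.66347409]
```

View pics/s1.png

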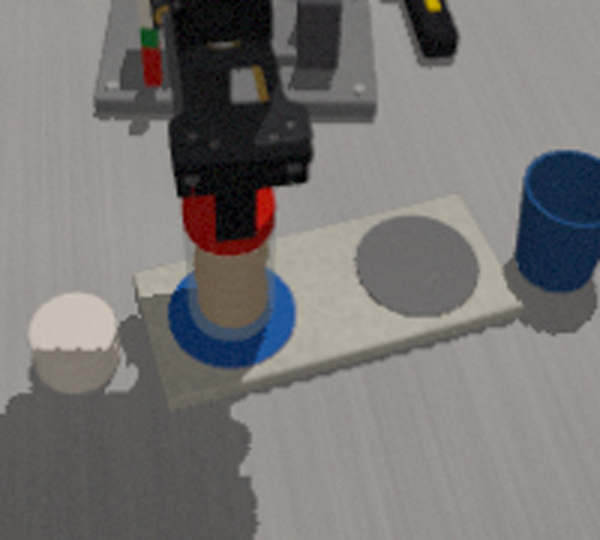

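The picture shows the gripper squarely over the red lid, with the near finger in front of it and the far one hidden. Going down and gripping.

Call:
apply_moves:
  increments:
    - [0,20,1,0,0]
    - [0,25,0,0,0]
    - [0,25,0,0,0]
    - [0,16,0,0,0]
    - [0,0,0,0,0]
    - [1,0,0,0,0]
    - [1,0,0,0,0]
    - [1,0,0,0,0]
    - [1,0,0,0,0]
    - [1,0,0,0,0]

```text
t: 3.4
eef_pos: [511.1, -177.4, 80.2]
tcp_rot: [0.879, 1.569, -0.692]
ft_force: [0.8, -4.6, 3.0]
opening: 0.638
```

Call:
apply_moves:
  increments:
    - [1,-10,0,0,0]
    - [1,-20,0,0,0]
    - [1,-10,10,-2,0]
    - [1,0,24,-2,0]
    - [1,0,28,-3,0]
    - [1,0,28,-3,0]
    - [1,0,28,-2,0]
    - [1,0,20,-2,0]
    - [1,0,0,0,0]
    - [1,0,0,0,0]

```text
t: 4.4
eef_pos: [648.0, -162.6, 119.3]
tcp_rot: [-1.885, 1.569, 2.827]
ft_force: [-0.3, -0.6, -3.9]
opening: 0.626
```

Call:
apply_moves:
  increments:
    - [1,15,0,0,0]
    - [1,15,0,0,0]
    - [1,7,0,0,0]
    - [1,0,0,0,0]
    - [1,0,0,0,0]

```text
t: 4.9
eef_pos: [648.6, -163.1, 82.3]
tcp_rot: [-1.873, 1.57, 2.839]
ft_force: [-0.2, -1.1, -3.8]
opening: 0.629
```

Call:
apply_moves:
  increments:
    - [1,1.5,0,0,0]
    - [1,0.5,0,0,0]
    - [1,0.5,0,0,0]
    - [1,0,0,0,0]

```text
t: 5.3
eef_pos: [648.7, -163.0, 80.2]
tcp_rot: [0.921, 1.571, -0.65]
ft_force: [-0.2, -1.0, -2.8]
opening: 0.628
```

Call:
apply_moves:
  increments:
    - [1,0.7,0,0,0]
    - [1,0,0,0,0]
    - [0,0,0,0,0]
    - [0,0,0,0,0]
    - [0,0,0,0,0]
    - [0,-10,0,0,0]
    - [0,-30,0,0,0]
    - [0,-40,0,0,0]
    - [0,-40,0,0,0]
    - [0,0,0,0,0]

```text
t: 6.3
eef_pos: [650.6, -163.6, 206.1]
tcp_rot: [1.223, 1.561, -0.348]
ft_force: [1.3, 0.0, 0.6]
opening: 0.999
```

```bash
python3 - <<'E'
from h import *
st=status.state();print(st["eef_pos"],st["opening"],st["joints"])
s=cam("side")
print("red side",circ(s,mask(s,0,6,150,80),131))
save(s,"s2",(180,130,400,330),3)
E
```

```text
[ 650.61174033 -163.58513593  206.0860116 ] 0.9994280934009825 [-3.44704110e-01  5.71465137e-01  1.46576199e+00 -3.78064057e-05
  1.09468921e+00  1.22612852e+00]
red side (array([ 643.9, -171.8]), array([57. , 70.3]), array([ 646.2, -172.3]), 72.2)
```

Call:
apply_moves:
  increments:
    - [0,0,-8,-40,0]
    - [0,0,-8,-40,0]
    - [0,0,-8,-40,0]
    - [0,0,-9,-40,0]
    - [0,0,-9,-40,0]
    - [0,0,-9,-40,0]
    - [0,0,-9,-40,0]
    - [0,0,-9,-40,0]
    - [0,0,-9,-40,0]
    - [0,0,-8,-40,0]

```text
t: 7.35
eef_pos: [561.7, 238.5, 198.7]
tcp_rot: [-1.204, 1.569, -2.775]
ft_force: [0.4, 0.1, -0.1]
opening: 1.001
```

Call:
apply_moves:
  increments:
    - [0,0,0,0,0]
    - [0,0,0,0,0]
    - [0,20,0,0,0]
    - [0,20,0,0,0]
    - [0,0,0,0,0]
    - [0,0,0,0,0]

```text
t: 7.95
eef_pos: [563.1, 236.0, 159.5]
tcp_rot: [-0.999, 1.57, -2.571]
ft_force: [-0.1, 0.4, 0.4]
opening: 1.001
```

```bash
python3 - <<'E'
from h import *
st=status.state();print(st["eef_pos"],st["joints"])
s=cam("side");save(s,"s3",(180,90,380,240),4)
E
```

```text
[563.10122348 235.97609226 159.47729206] [ 2.88780786e-01  5.41587246e-01  1.66645887e+00 -2.73173390e-04
  9.34306765e-01  1.86118522e+00]
```

View pics/s3.png

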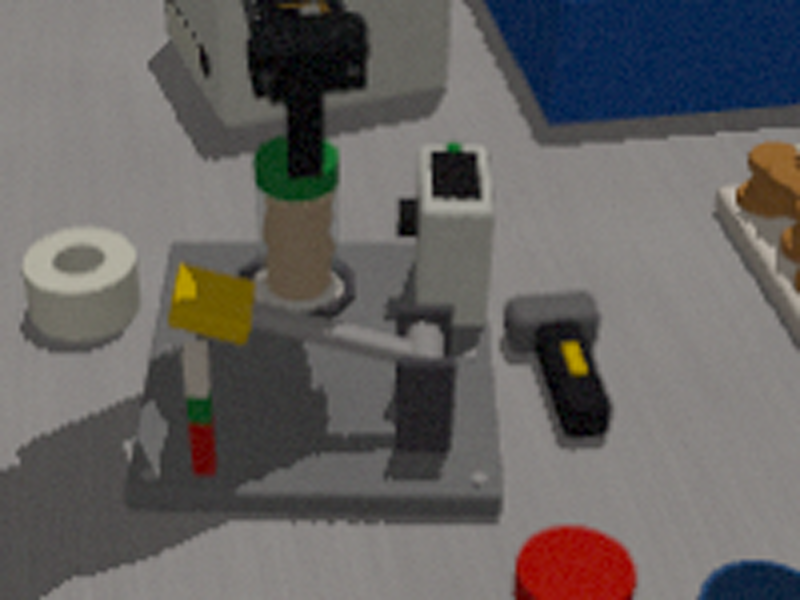

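The fingers straddle the green lid and are clear of the nozzle, and the red jar is standing upright on the grey disc.

Call:
apply_moves:
  increments:
    - [0,20,0,-1,0]
    - [0,25,0,0,0]
    - [0,20,0,0,0]
    - [0,11,0,0,0]
    - [0,0,0,0,0]
    - [1,0,0,0,0]
    - [1,0,0,0,0]
    - [1,0,0,0,0]
    - [1,0,0,0,0]
    - [1,0,0,0,0]

```text
t: 9.0
eef_pos: [562.9, 238.0, 83.8]
tcp_rot: [1.413, 1.57, -0.158]
ft_force: [-0.2, -2.6, 2.3]
opening: 0.637
```

Call:
apply_moves:
  increments:
    - [1,-5,0,0,0]
    - [1,-15,0,0,0]
    - [1,-25,0,0,0]
    - [1,-30,0,0,0]
    - [1,-30,0,0,0]
    - [1,-30,0,0,0]
    - [1,-15,0,0,0]
    - [1,0,0,0,0]
    - [1,0,0,0,0]

```text
t: 9.9
eef_pos: [562.3, 237.9, 232.8]
tcp_rot: [-1.21, 1.57, -2.781]
ft_force: [-0.1, -0.4, -3.4]
opening: 0.63
```

Call:
apply_moves:
  increments:
    - [1,0,-2,20,0]
    - [1,0,-4,40,0]
    - [1,0,-6,45,0]
    - [1,0,-6,45,0]
    - [1,0,-6,45,0]
    - [1,0,-6,45,0]
    - [1,0,-6,45,0]
    - [1,0,-6,45,0]
    - [1,0,-6,45,0]
    - [1,0,-5,30,0]

```text
t: 10.9
eef_pos: [508.6, -169.4, 231.9]
tcp_rot: [-1.892, 1.569, 2.818]
ft_force: [1.2, 0.5, -3.8]
opening: 0.63
```

Call:
apply_moves:
  increments:
    - [1,0,0,10,0]
    - [1,0,0,0,0]
    - [1,20,0,0,0]
    - [1,30,0,0,0]
    - [1,30,0,0,0]
    - [1,30,0,0,0]
    - [1,20,0,0,0]
    - [1,10,0,0,0]
    - [1,0,0,0,0]
    - [1,0,0,0,0]

```text
t: 11.9
eef_pos: [510.1, -176.5, 94.0]
tcp_rot: [1.068, 1.57, -0.502]
ft_force: [0.8, -0.1, -1.9]
opening: 0.631
```

Call:
apply_moves:
  increments:
    - [1,6,0,0,0]
    - [1,5,0,0,0]
    - [1,1,0,0,0]
    - [1,0.5,0,0,0]
    - [1,0.5,0,0,0]
    - [1,0,0,0,0]

```text
t: 12.5
eef_pos: [509.8, -177.1, 80.7]
tcp_rot: [0.905, 1.57, -0.666]
ft_force: [-1.0, 0.8, 0.1]
opening: 0.626
```

Touching down (the hanging weight is gone). Release, rise, and go to the red jar on grey.

Call:
apply_moves:
  increments:
    - [0,0,0,0,0]
    - [0,0,0,0,0]
    - [0,0,0,0,0]
    - [0,-10,0,0,0]
    - [0,-30,0,0,0]
    - [0,-40,0,0,0]
    - [0,-20,0,0,0]
    - [0,0,0,0,0]
    - [0,0,20,0,0]
    - [0,0,40,-4,0]

```text
t: 13.5
eef_pos: [568.8, -173.2, 180.6]
tcp_rot: [-1.687, 1.57, 3.024]
ft_force: [1.2, -0.6, 0.1]
opening: 1.001
```

Call:
apply_moves:
  increments:
    - [0,0,40,-5,0]
    - [0,0,38,-5,0]
    - [0,0,0,0,0]
    - [0,0,0,0,0]

```text
t: 13.9
eef_pos: [647.3, -162.6, 179.0]
tcp_rot: [-1.831, 1.569, 2.882]
ft_force: [-0.5, -0.4, 0.1]
opening: 0.999
```

```bash
python3 - <<'E'
from h import *
st=status.state();print(st["eef_pos"],st["opening"])
s=cam("side");t=cam("top")
print("green top",circ(t,mask(t,45,80,120,60,(290,170,360,250)),131))
print("green side",circ(s,mask(s,45,80,100,40,(200,220,320,300)),131))
print("red side",circ(s,mask(s,0,6,150,80,(260,180,380,300)),131))
save(s,"s4",(180,150,400,330),3.5)
E
```

```text
[ 647.33590879 -162.57685892  179.02583802] 0.9986597178368928Traceback (most recent call last):
  File "<stdin>", line 4, in <module>
  File "h.py", line 26, in mask
    i=1+np.argmax(k[2][1:,4]); return (k[1]==i).astype(np.uint8)
        ~~~~~~~~~^^^^^^^^^^^^
    return _wrapfunc(a, 'argmax', axis=axis, out=out, **kwds)
    return bound(*args, **kwds)
ValueError: attempt to get argmax of an empty sequence
```

Call:
apply_moves:
  increments:
    - [0,20,0,0,0]
    - [0,30,0,0,0]
    - [0,30,0,0,0]
    - [0,18,0,0,0]
    - [0,0,0,0,0]
    - [1,0,0,0,0]
    - [1,0,0,0,0]
    - [1,0,0,0,0]
    - [1,0,0,0,0]
    - [1,0,0,0,0]

```text
t: 15.0
eef_pos: [647.8, -163.0, 83.0]
tcp_rot: [1.144, 1.57, -0.427]
ft_force: [0.2, -0.4, -0.2]
opening: 0.638
```

Call:
apply_moves:
  increments:
    - [1,-5,0,0,0]
    - [1,-15,0,0,0]
    - [1,-25,0,0,0]
    - [1,-30,0,0,0]
    - [1,-30,0,0,0]
    - [1,-30,0,0,0]
    - [1,-15,0,0,0]
    - [1,0,0,0,0]
    - [1,0,0,0,0]

```text
t: 15.9
eef_pos: [647.3, -162.9, 232.4]
tcp_rot: [-1.457, 1.571, -3.028]
ft_force: [-0.6, 0.7, -4.1]
opening: 0.629
```

```bash
python3 - <<'E'
from h import *
st=status.state();print(st["eef_pos"],st["opening"])
s=cam("side")
print("green side",circ(s,mask(s,45,80,100,40,(200,220,320,300)),131))
E
```

```text
[ 647.31925224 -162.85958566  232.4086026 ] 0.6294827839224194
green side (array([ 508.9, -185.2]), array([57., 70.]), array([ 508.6, -185.2]), 69.9)
```

```bash
python3 - <<'E'
from h import *
t=cam("top"); save(t,"t5",(130,150,230,225),7)
g=cv2.cvtColor(t["pixels"],cv2.COLOR_RGB2GRAY)
p=proj(t,[561,237,22])[0];print(p)
z=np.zeros_like(g);cv2.circle(z,tuple(int(round(v)) for v in p),19,1,-1)
for lo in(130,150,170):
    m=((g>lo)*z).astype(np.uint8);k=cv2.connectedComponentsWithStats(m);i=1+np.argmax(k[2][1:,4]);m=(k[1]==i).astype(np.uint8)
    print("floor",lo,m.sum(),circ(t,m,21))
m=((g<75)*z).astype(np.uint8);print("ring",m.sum(),circ(t,m,26))
E
```

```text
[168.22867231 192.94993049]
floor 130 554 (array([559.5, 236.6]), array([68.9, 70.3]), array([559.6, 236.7]), 72.8)
floor 150 534 (array([559.9, 236.7]), array([67.8, 69. ]), array([559.7, 236.4]), 71.4)
floor 170 523 (array([559.7, 236.6]), array([66.8, 68.5]), array([560.2, 237. ]), 70.5)Traceback (most recent call last):
  File "<stdin>", line 9, in <module>
  File "h.py", line 30, in circ
    P=onz(c,ct,z)[:,:2].astype(np.float32); e=cv2.fitEllipse(P); r=cv2.minEnclosingCircle(P)
                                              ~~~~~~~~~~~~~~^^^
cv2.error: OpenCV(4.12.0) /io/opencv/modules/imgproc/src/shapedescr.cpp:361: error: (-201:Incorrect size of input array) There should be at least 5 points to fit the ellipse in function 'fitEllipseNoDirect'
```

View pics/t5.png

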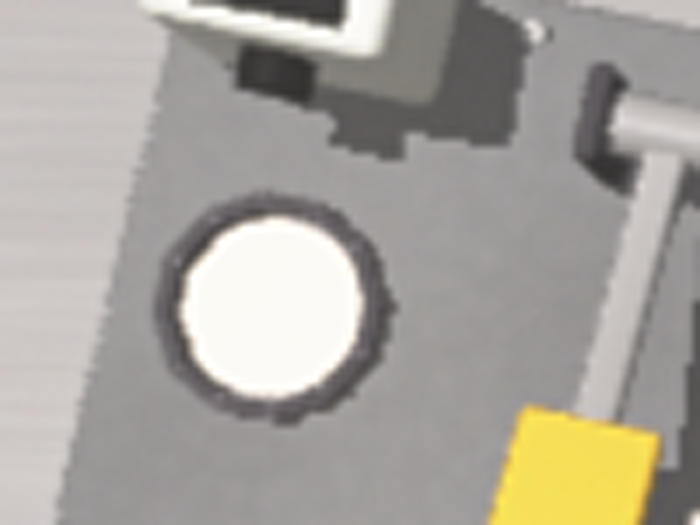

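The crop shows an empty nest with its white floor inside the dark ring. The centre measures (560, 236.6) mm with a 70-72 mm diameter, which agrees with the plate-corner estimate to 1 mm.

Call:
apply_moves:
  increments:
    - [1,0,-4,-20,0]
    - [1,0,-9,-42,0]
    - [1,0,-10,-45,0]
    - [1,0,-10,-45,0]
    - [1,0,-10,-45,0]
    - [1,0,-10,-45,0]
    - [1,0,-10,-45,0]
    - [1,0,-10,-45,0]
    - [1,0,-9,-42,0]
    - [1,0,-5,-25,0]

```text
t: 17.0
eef_pos: [558.8, 239.4, 231.7]
tcp_rot: [-1.549, 1.569, -3.118]
ft_force: [0.6, -1.1, -4.3]
opening: 0.629
```

Call:
apply_moves:
  increments:
    - [1,0,0,0,0]
    - [1,0,0,0,0]
    - [1,20,0,0,0]
    - [1,30,0,0,0]
    - [1,30,0,0,0]
    - [1,25,0,0,0]
    - [1,10,0,0,0]
    - [1,0,0,0,0]
    - [1,0,0,0,0]

```text
t: 17.9
eef_pos: [561.4, 235.7, 118.3]
tcp_rot: [1.734, 1.57, 0.163]
ft_force: [-0.0, 0.5, -3.6]
opening: 0.625
```

```bash
python3 - <<'E'
from h import *
st=status.state();print(st["eef_pos"],st["opening"],st["ft_force"])
s=cam("side");t=cam("top")
z=st["eef_pos"][2]-83+131
print("red side",circ(s,mask(s,0,6,150,80,(200,60,320,180)),z))
save(s,"s6",(200,80,340,200),5)
E
```

```text
[561.35530514 235.69992398 118.28804492] 0.6245062770567418 [-0.01745003  0.51642299 -3.61048204]Traceback (most recent call last):
  File "<stdin>", line 5, in <module>
  File "h.py", line 26, in mask
    i=1+np.argmax(k[2][1:,4]); return (k[1]==i).astype(np.uint8)
        ~~~~~~~~~^^^^^^^^^^^^
    return _wrapfunc(a, 'argmax', axis=axis, out=out, **kwds)
    return bound(*args, **kwds)
ValueError: attempt to get argmax of an empty sequence
```

```bash
python3 - <<'E'
from h import *
s=cam("side");save(s,"s6",(200,80,340,200),5)
E
```

```text
(no output)
```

View pics/s6.png

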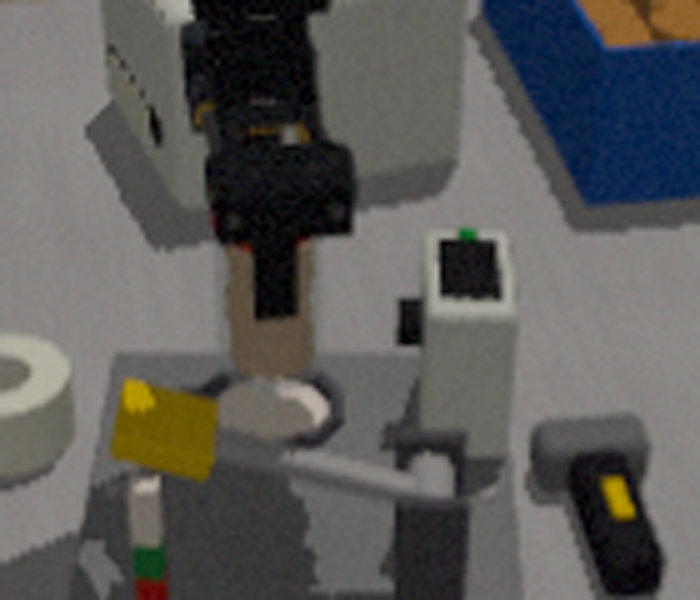

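The jar hangs upright over the nest, centred on the ring horizontally (crop column about 270 for both). The lid is hidden by the gripper. Lowering.

Call:
apply_moves:
  increments:
    - [1,8,-0.5,-0.5,0]
    - [1,8,0,0,0]
    - [1,8,0,0,0]
    - [1,4,0,0,0]
    - [1,2,0,0,0]
    - [1,0,0,0,0]
    - [1,0,0,0,0]

```text
t: 18.75
eef_pos: [560.4, 236.5, 87.5]
tcp_rot: [1.377, 1.571, -0.194]
ft_force: [-1.3, -0.4, -3.3]
opening: 0.627
```

Call:
apply_moves:
  increments:
    - [1,1,0,0,0]
    - [1,0.5,0,0,0]
    - [1,0.5,0,0,0]
    - [1,0.5,0,0,0]
    - [1,0,0,0,0]

```text
t: 19.25
eef_pos: [560.3, 236.5, 85.9]
tcp_rot: [1.688, 1.57, 0.117]
ft_force: [-2.5, -1.0, 7.2]
opening: 0.629
```

Call:
apply_moves:
  increments:
    - [0,0,0,0,0]
    - [0,0,0,0,0]
    - [0,0,0,0,0]
    - [0,-10,0,0,0]
    - [0,-25,0,0,0]
    - [0,-35,0,0,0]
    - [0,-35,0,0,0]
    - [0,-15,0,0,0]
    - [0,0,0,0,0]

```text
t: 20.15
eef_pos: [561.1, 236.8, 207.9]
tcp_rot: [1.84, 1.566, 0.269]
ft_force: [0.6, -0.7, 0.3]
opening: 0.999
```

Call:
apply_moves:
  increments:
    - [1,0,-14,27,0]
    - [1,0,-15,27,0]
    - [1,0,-15,27,0]
    - [1,0,-15,27,0]
    - [1,0,-15,27,0]
    - [1,0,0,0,0]
    - [1,0,0,0,0]

```text
t: 20.85
eef_pos: [486.2, 101.3, 204.5]
tcp_rot: [-1.536, 1.57, -3.108]
ft_force: [-0.1, 0.5, 0.2]
opening: 0.467
```

```bash
python3 - <<'E'
from h import *
st=status.state();print(st["eef_pos"],st["opening"],st["ft_force"])
s=cam("side");save(s,"s7",(170,90,410,340),2.4)
print("green side",circ(s,mask(s,45,80,100,40,(200,220,320,300)),131))
try: print("red side",circ(s,mask(s,0,6,120,50,(200,100,320,180)),134))
except Exception as e: print(e)
E
```

```text
[486.16711838 101.25046976 204.549365  ] 0.4673964068097932 [-0.08283049  0.4673226   0.18506197]
green side (array([ 508.9, -185.2]), array([57., 70.]), array([ 508.6, -185.2]), 69.9)
red side (array([557.9, 222.8]), array([57. , 85.8]), array([556.6, 223.8]), 88.0)
```

View pics/s7.png

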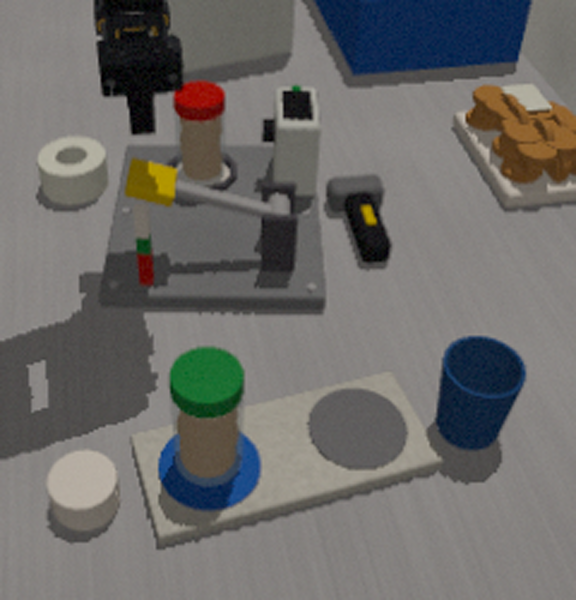

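Both jars stand upright in their new places: red in the nest at about (560, 237) after bias correction, green centred on blue. The fingers are above the yellow pad, so I close them and press.

Call:
apply_moves:
  increments:
    - [1,15,0,0,0]
    - [1,20,0,0,0]
    - [1,15,0,0,0]
    - [1,5,0,0,0]
    - [1,0,0,0,0]
    - [1,0,0,0,0]

```text
t: 21.5
eef_pos: [486.6, 101.9, 150.2]
tcp_rot: [1.497, 1.57, -0.074]
ft_force: [0.1, 0.4, -0.8]
opening: 0.006
```

Call:
apply_moves:
  increments:
    - [1,6,0,0,0]
    - [1,6,0,0,0]
    - [1,6,0,0,0]
    - [1,6,0,0,0]
    - [1,5,0,0,0]
    - [1,0,0,0,0]

```text
t: 22.1
eef_pos: [486.0, 101.5, 120.3]
tcp_rot: [-1.414, 1.57, -2.985]
ft_force: [-2.4, 0.6, 4.2]
opening: 0.003
```

Contact at about 4 N, as the spring should give. On to level (TCP z about 94).

Call:
apply_moves:
  increments:
    - [1,6,0,0,0]
    - [1,6,0,0,0]
    - [1,6,0,0,0]
    - [1,5,0,0,0]
    - [1,3,0,0,0]
    - [1,0,0,0,0]
    - [1,0,0,0,0]
    - [1,0,0,0,0]

```text
t: 22.9
eef_pos: [485.4, 101.6, 95.0]
tcp_rot: [-1.529, 1.569, -3.101]
ft_force: [-6.1, 1.4, 7.3]
opening: 0.002
```

```bash
python3 - <<'E'
from h import *
st=status.state();print(st["eef_pos"],st["opening"],st["ft_force"])
s=cam("side");save(s,"s8",(200,100,320,220),5)
E
```

```text
[485.37154705 101.59043401  94.95133244] 0.0021420265449913507 [-6.14672331  1.42286787  7.33537509]
```

View pics/s8.png

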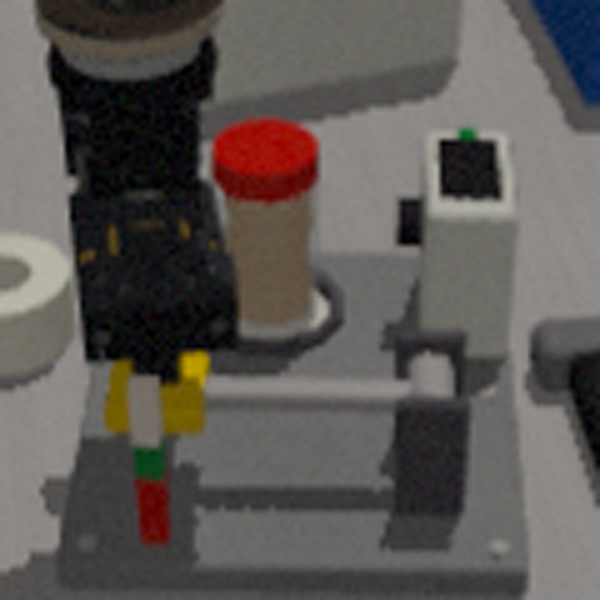

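The lever looks level next to the post, the pad force is 7.3 N as specified for level, and the red jar is untouched. Holding.

Call:
apply_moves:
  increments:
    - [1,0.5,0,0,0]
    - [1,0,0,0,0]
    - [1,0,0,0,0]
    - [1,0,0,0,0]
    - [1,0,0,0,0]
    - [1,0,0,0,0]
    - [1,0,0,0,0]
    - [1,0,0,0,0]
    - [1,0,0,0,0]
    - [1,0,0,0,0]

```text
t: 23.95
eef_pos: [485.3, 101.6, 94.5]
tcp_rot: [-1.523, 1.569, -3.094]
ft_force: [-6.9, 1.3, 7.4]
opening: 0.003
```

Call:
apply_moves:
  increments:
    - [1,0,0,0,0]
    - [1,0,0,0,0]
    - [1,0,0,0,0]
    - [1,0,0,0,0]
    - [1,0,0,0,0]
    - [1,0,0,0,0]
    - [1,0,0,0,0]
    - [1,0,0,0,0]
    - [1,0,0,0,0]
    - [1,0,0,0,0]

```text
t: 24.95
eef_pos: [485.3, 101.6, 94.5]
tcp_rot: [-1.529, 1.569, -3.1]
ft_force: [-6.4, 1.5, 7.5]
opening: 0.003
```

Call:
apply_moves:
  increments:
    - [1,0,0,0,0]
    - [1,0,0,0,0]
    - [1,0,0,0,0]
    - [1,0,0,0,0]
    - [1,0,0,0,0]
    - [1,0,0,0,0]
    - [1,0,0,0,0]
    - [1,0,0,0,0]
    - [1,0,0,0,0]
    - [1,0,0,0,0]

```text
t: 25.95
eef_pos: [485.3, 101.6, 94.5]
tcp_rot: [-1.533, 1.569, -3.104]
ft_force: [-7.0, 1.5, 8.3]
opening: 0.004
```

```bash
python3 - <<'E'
from h import *
s=cam("side");print("green",circ(s,mask(s,45,80,100,40,(200,220,320,300)),131)[0],"red",circ(s,mask(s,0,6,120,50,(200,100,320,180)),134)[0])
st=status.state();print(st["t"],st["eef_pos"],st["ft_force"],st["qvel"].round(3))
if 88<st["eef_pos"][2]<100 and st["ft_force"][2]>4: env.job_done();print("done")
E
```

```text
green [ 508.9 -185.3] red [557.9 223. ]
26.0 [485.30779911 101.60474147  94.5098432 ] [-6.454205    1.17749068  7.98941462] [ 0.001 -0.001  0.    -0.     0.001  0.   ]
the job is handed in; nothing more can be done
done
```

The jars have changed places and the lever is held down level; I handed the job in at 26.0 s, with no verdict reported. I parked the red jar on the grey disc, moved green from the nest to the blue disc, then moved red into the nest. After that I pressed the lever pad with closed fingers and held it for about 3 s.

Last checks:
- **Lever:** TCP steady at z = 94.5 mm, so the fingertips are at about 83.5 mm against 83 mm for level. The upward force was about 7.4–8.3 N, and the picture taken just before the hold showed the lever level. The fingers also felt a steady sideways force of about 6–7 N along x, from friction on the pad.
- **Jars:** both upright and untouched. After correcting for the side camera's bias, red is at about (560, 237) mm and green at about (509, -175) mm, each within about 3 mm of its target centre.
- **Failed checks:** two in-process lid checks failed because the arm or gripper hid the lid. The side view gave those positions afterwards.
- **Other loose things:** I saw no sign of them moving in the pictures but did not measure them.

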